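# Open the safety cap of a pill bottle

## Task

Open the amber pill bottle that is clamped in the brass stand: press its white push-and-turn safety cap down, keep it pressed while you turn it anticlockwise (seen from above) by about 60 degrees, then lift it straight off. Be gentle: never squeeze the cap with more than 35 N of grip nor press or force it against the bottle with more than 35 N, and leave everything else on the counter where it is. Finish while still holding the cap in the gripper, level, still and about 6 cm clear above the bottle's mouth: do not put it down or let it go.

Things in the scene. Friction and masses are not known exactly. Their poses are not given: they have to be found in the camera images.
- cap_center (a point): Centre of the white ribbed safety cap, half-way up, on its axis (z up; x along the red mark on top). Round, 50 mm across, 24 mm high, 30 g; any yaw of grasp will do. It starts locked, 1 mm below the bottle_mouth point. Below its skirt the bottle is narrower (45 mm) for 65 mm down to the brass collar, so fingers may reach past the cap.
- cap_top (a point): Centre of the cap's top face, 12 mm above cap_center. Once pressed clear, the cap turns easily (under 0.3 N m), anticlockwise from above only; it can come off once turned 0.80 rad (46 deg) and meets a firm stop at about 1.24 rad (71 deg), not to be forced: turn it about 1.05 rad (60 deg). Lifted straight up 25 mm, it is free. Too little press or turn and it stays locked.
- seal (a joint): How far the cap is pressed, m: the sprung cork seal under the cap, 0 at the start, grows as the cap goes down, about -0.003 when the cap is off. The spring pushes the cap up with 4 N at 0 and 10 N at 0.005. The locking teeth are cleared at 0.003; the cap bottoms hard at 0.007: press about 0.005.
- bottle_mouth (a point): Centre of the rim of the amber bottle's neck, 120 mm above the counter, hidden under the cap at the start; axes of the bottle, z up, x within 5 deg of the cap's x at the start. Neck 32 mm across, flange 41 mm, bottle 45 mm across. The cork seal stays in the mouth and stands 10 mm above the rim when the cap is off.
- stand_collar (a point): Centre of the top of the stand's brass collar, on the bottle's axis, 42 mm above the counter. Collar 58 mm across, round foot 100 mm across and 12 mm thick, screwed to the counter. It grips the bottle, which cannot turn, tip or lift.
- mortar: Brass mortar, an open cup 104 mm across and 85 mm high; origin at the centre of its underside. Leave alone.
- pestle: White ceramic pestle lying on the counter, 140 mm long (its x axis), 31 mm thick; origin at its middle, on the counter. Leave alone.
- salve_jar: Dark blue glass salve jar, 64 mm across, 60 mm high; origin at the centre of its underside. Leave alone.
- bell: Nickel counter bell, 84 mm across, 58 mm high; origin at the centre of its underside. Leave alone.
- pill_tray: Flat dark wooden pill tray, 110 x 170 x 18 mm; origin at the centre of its underside. Leave alone.
- coin_dish: Blue china coin dish, 110 mm across, 25 mm high; origin at the centre of its underside. Leave alone.
Mind the look-alikes: they are no part of the job. There is more than one size of the part that bears cap_center; the job needs the smaller. What is shaped like the part that bears seal but black is not meant.

How it is judged:
On the way, in this order (a step that is already met when the one before it is completed fails the run):
1. the cap is pressed down clear of its locking teeth (z of cap_center in the frame of bottle_mouth below -0.0035 m and angle between the x axis of cap_center and the x axis of bottle_mouth, either way round below 0.35 rad), for 0.1 s.
2. the cap, still on the bottle, is turned to the way out (angle between the x axis of cap_center and the x axis of bottle_mouth, either way round above 0.75 rad and z of cap_center in the frame of bottle_mouth below 0.006 m and horizontal distance between cap_center and bottle_mouth below 0.006 m), for 0.05 s.
At the end, for the whole second after the job is handed in: the fingers hold the cap, level (within 0.2 rad), still (under 0.03 m/s) and touching the bottle nowhere, its centre 40 to 130 mm above the bottle's rim and within 30 mm of its axis (z of cap_center in the frame of bottle_mouth between 0.04 and 0.13 m and horizontal distance between cap_center and bottle_mouth below 0.03 m and angle between cap_center's own z axis and vertical below 0.2 rad and linear speed of cap below 0.03 m/s and contact force between the fingers and cap above 1 N and contact force between cap and bottle below 0.1 N); the arm keeps its last pose, push and grip.
It fails at once if the cap is squeezed with more than 35 N of grip (72 N over the two fingers together) (contact force between the fingers and cap above 72 N).
It fails at once if the cap is pressed, twisted or pulled against the bottle with more than 35 N (contact force between cap and bottle above 35 N).
It fails at once if something else on the counter is disturbed (moved over 20 mm) (distance of any of mortar, pestle, salve_jar, bell, pill_tray, coin_dish from where it was at the start of the episode above 0.02 m).
It also fails if it takes over 38 s, if anything falls off the work surface, if the arm or the gripper's body presses on something with over 40 N, if the wrist force passes 120 N, or if a joint passes its speed limit or range.

## Robot

A 6-joint arm with a two-finger parallel gripper is mounted at the origin on the work surface. World frame = base frame: x ahead of the robot, y to its left, z up, the work surface at z = 0. Lengths are in m, angles in rad, forces in N, time in s.
With the tool pointing down it reaches from about 0.375 to 0.9 m from the base axis. Payload 3.1 kg.
Tool frame: the origin (TCP) lies between the finger pads; the fingertips stand 25 mm ahead of it and the grasp point (between the pads) lies 6 mm ahead of it; x points along the fingers, y is the direction in which the jaws open and shut, and the axes are right-handed (so a half turn about x gives the same grasp; the last joint's range is limited). The gripper opens to 85 mm and grips with 20 to 120 N. Pads are 22 mm wide; open, the fingers measure 114 mm over their backs; the gripper's body (76 mm by 85 mm) begins 54 mm behind the grasp point. The pads swing forward as they close: fully open they stand 13 mm farther back than shut.
Start: joints at [1.117, 0.527, 1.433, -0, 1.181, -0.178], TCP at [0.17, 0.601, 0.256] pointing down, gripper open.
Joint ranges: [-3.08, 3.08], [-0.75, 2.2], [0.22, 2.44], [-1.43, 4.57], [0, 2.65], [-2.85, 2.85]. Speed limits (rad/s): [2.79, 2.79, 3.14, 3.14, 3.14, 3.14].

## Interface

Orientations are given as a unit quaternion [x, y, z, w].
In Python, from station import manip, viewer, workorder gives the robot as it stands.
- The arm moves only by the shell command python3 -m crank 'ROWS' [FORCE]. ROWS is JSON, one flat list of numbers, 5 for each row, row after row: the opening, from 0 (shut) to 1 (fully open), then the shift along the world's x, y, z in mm, then the turn about the world's z in rad. A call has 1 to 10 rows; each row is the pose to reach, as a shift and turn from the pose commanded when the call began; what a row does not reach only later rows make up. A row lasts 1/8 s, in which the tool goes at most 62.5 mm and 10.7 degrees, less where a joint would pass 70% of its speed; a pose out of reach is approached as far as the arm can. A call with a gripper value outside its range is refused whole. The fingers move at their own pace and stop on an object; FORCE is the grip in N (left out, the last holds). Time passes only in rows, so rows that repeat a pose let the fingers close. It gives the time, the measured TCP pose, the force and the opening at its end, in the units of the state.
- manip.sense(): the state, without advancing time (a new reading comes with each control period).
- viewer.snapshot(name): name is "scene" or "side" or "wrist"; returns a dict with "img" (480x640x3 uint8, red, green, blue), "range_z" (480x640 float32, m along the optical axis (not along the pixel's ray), 0 where there is no reading), "fx", "fy", "cx", "cy" (pixels), "k1" (the pictures are not rectified: a ray, as slopes to the right and down, at radius r is drawn at 1 + k1 r^2 times it, then the intrinsics apply), "origin" and "attitude" of the camera in the world. Camera axes: x right, y down, z forward; pixel columns grow to the right and rows downward; lengths in m; the calibration is good to about 2 mm. A picture is of the moment at which its call begins.
- workorder.sign_off(): hands the job in, once; it reports no verdict.
The state is a dict: "t": time; "q": joint angles; "qd": joint speeds; "tau": joint torques, N m; "tcp_pos": TCP position; "tool_rot": TCP orientation; "force": force on the tool from outside, world axes, zero at the start; "ft_torque": the same for the moment, N m; "finger_gap": opening from 0.0 (shut) to 1.0 (fully open).
Only numpy, scipy, OpenCV 4.12 (cv2) and the standard library are available. Lean on these libraries where they do the work, as an engineer would, in place of code of your own. Each camera call takes 0.05 s, during which the arm holds its last target.

## Working session

There is one attempt and no reset: what is moved stays moved. The work goes in short steps, Python scripts to look and compute and a shell command to move; the robot and the scene stay as the last step left them, time stands still between calls to the robot, and variables do not carry over. Pictures are saved under pics/ and viewed, and the job is handed in when it is done.

```bash
ls; mkdir -p pics
cat > h.py <<'E'
import numpy as np, cv2
from station import manip, viewer, workorder
def snap(n,f=None):
    s=viewer.snapshot(n)
    if f: cv2.imwrite('pics/'+f,cv2.cvtColor(s['img'],cv2.COLOR_RGB2BGR))
    return s
E
python3 - <<'E'
from h import *
print(manip.sense())
for n in ['scene','side','wrist']:
    s=snap(n,n+'1.png'); print(n,{k:v for k,v in s.items() if k not in('img','range_z')})
    np.savez(''+n+'1.npz',**s)
E
```

```text
pics
{'t': 0.0, 'q': array([ 1.11647758e+00,  5.28472714e-01,  1.43389925e+00, -1.34577582e-05,
        1.18139644e+00, -1.78496041e-01]), 'qd': array([-4.40054660e-04,  2.06254180e-03, -9.81362274e-04,  2.09240479e-04,
        8.39406870e-05,  7.22503124e-04]), 'tau': array([-1.07631517e-03, -4.42352343e+01, -1.78026867e+01, -4.06605604e-04,
        8.32035294e-03, -2.65076409e-06]), 'tcp_pos': array([0.16988953, 0.60078029, 0.25533051]), 'tool_rot': array([ 0.09647494,  0.70062802, -0.0979398 ,  0.70015767]), 'force': array([ 0.23752783,  0.16169104, -0.51818178]), 'ft_torque': array([0.00875333, 0.01572258, 0.00378406]), 'finger_gap': 1.0012261851522453}
scene {'fx': 451.11594736497176, 'fy': 451.11594736497176, 'cx': 321.8780957300718, 'cy': 234.0489744096748, 'k1': -0.11697427379839308, 'origin': array([1.07833625, 0.08009275, 0.93417153]), 'attitude': array([ 0.63254534,  0.72381411, -0.20411858, -0.18524344])}
side {'fx': 591.6244862221369, 'fy': 591.6244862221369, 'cx': 314.6753912988458, 'cy': 232.71737087781835, 'k1': 0.03826104180160332, 'origin': array([ 0.26865313, -0.99138401,  0.77616246]), 'attitude': array([ 0.87366045, -0.11362041,  0.06010625, -0.46924946])}
wrist {'fx': 403.3904034448501, 'fy': 403.3904034448501, 'cx': 318.16815646868076, 'cy': 239.4163540652204, 'k1': -0.07562806242475403, 'origin': array([0.10263692, 0.61993566, 0.3746639 ]), 'attitude': array([0.78985321, 0.59743894, 0.08294694, 0.11098844])}
```

View pics/scene1.png

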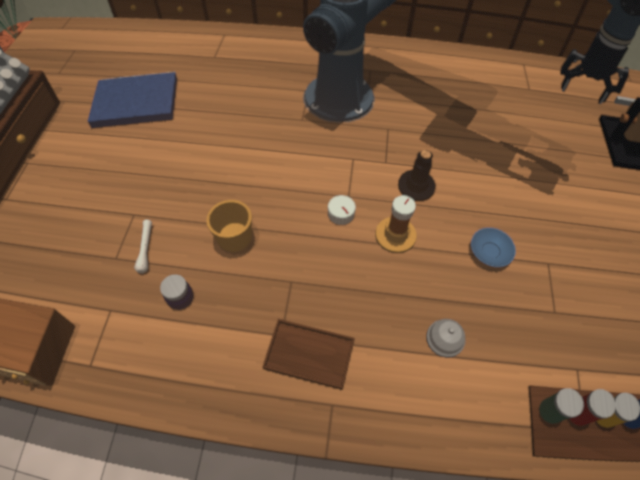

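View pics/side1.png

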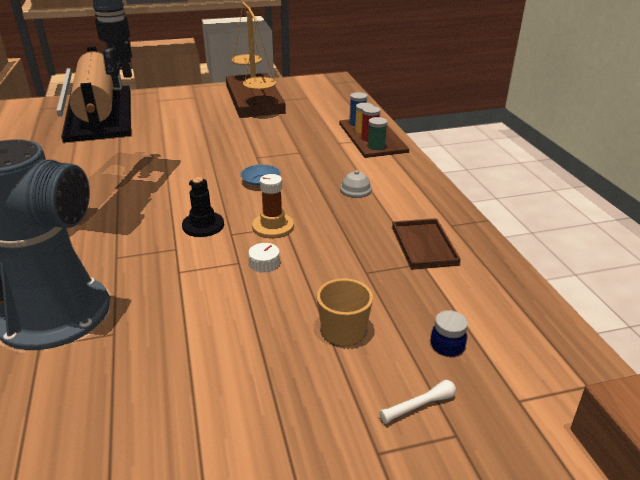

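View pics/wrist1.png

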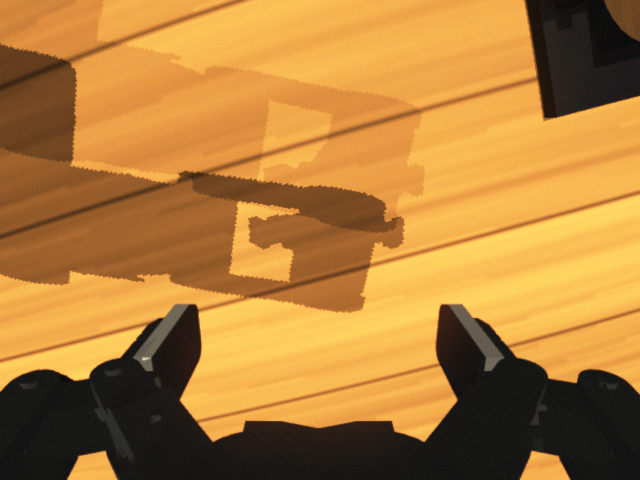

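The candidates:
- White cap on the amber bottle in the brass stand: scene (403,205), side (271,183).
- Larger loose white cap on the counter: scene (341,209), side (264,256).
- Black stand with a cork: scene (424,160), side (200,190).

The one on the amber bottle fits: it is the smaller cap and it sits in the brass stand. I'll confirm that in a crop and measure it.

```bash
cat >> h.py <<'E'
from scipy.spatial.transform import Rotation as R
def rays(s,uv):
    uv=np.atleast_2d(np.asarray(uv,float))
    d=np.stack([(uv[:,0]-s['cx'])/s['fx'],(uv[:,1]-s['cy'])/s['fy']],1)
    x=d.copy()
    for _ in range(20): x=d/(1+s['k1']*(x**2).sum(1,keepdims=True))
    return np.c_[x,np.ones(len(x))]
def plane(s,uv,z):
    r=R.from_quat(s['attitude']).apply(rays(s,uv)); o=s['origin']
    return o+r*((z-o[2])/r[:,2])[:,None]
def cloud(s,mask):
    v,u=np.nonzero(mask&(s['range_z']>0))
    return np.c_[R.from_quat(s['attitude']).apply(rays(s,np.c_[u,v])*s['range_z'][v,u][:,None])+s['origin'],u,v]
E
python3 - <<'E'
from h import *
for n,(x0,y0,x1,y1) in {'scene':(300,130,460,260),'side':(170,150,330,280)}.items():
    s=dict(np.load(n+'1.npz'))
    im=cv2.cvtColor(s['img'],cv2.COLOR_RGB2BGR)[y0:y1,x0:x1]
    cv2.imwrite('pics/%s_crop.png'%n,cv2.resize(im,None,fx=4.5,fy=4.5,interpolation=cv2.INTER_CUBIC))
    I=s['img'].astype(int); 
    m=(I.min(2)>110)&(I.max(2)-I.min(2)<45)
    k,l,st,c=cv2.connectedComponentsWithStats(m.astype(np.uint8))
    for i in range(1,k):
        if st[i,4]>60:
            P=cloud(s,l==i); 
            print(n,c[i].round(),st[i],np.median(P[:,:3],0).round(3) if len(P) else 0, P[:,:3].min(0).round(3),P[:,:3].max(0).round(3))
            if len(P):
                T=P[P[:,2]>np.percentile(P[:,2],95)-.006]; print('   top px',len(T),'mean',T.mean(0).round(4))
E
```

```text
scene [14. 62.] [ 8 58 14  9 98] [ 0.177 -0.902  0.199] [ 0.146 -0.939  0.17 ] [ 0.197 -0.887  0.209]
   top px 31 mean [ 0.1793 -0.9067  0.2058 11.5484 60.8387]
scene [ 6. 72.] [  0  67  15  11 124] [ 0.221 -0.906  0.198] [ 0.184 -0.939  0.167] [ 0.24  -0.883  0.212]
   top px 35 mean [ 0.227  -0.9064  0.2057  2.9714 71.9143]
scene [341. 206.] [328 195  27  24 490] [0.432 0.05  0.032] [ 0.372  0.019 -0.003] [0.466 0.084 0.036]
   top px 455 mean [4.335000e-01 5.070000e-02 3.230000e-02 3.408132e+02 2.066681e+02]
scene [404. 205.] [392 195  24  20 347] [0.48  0.191 0.131] [ 0.35   0.165 -0.002] [0.505 0.238 0.136]
   top px 323 mean [4.807000e-01 1.907000e-01 1.312000e-01 4.036594e+02 2.051331e+02]
scene [143. 247.] [135 220  16  50 365] [ 0.609 -0.401  0.025] [ 0.53  -0.431 -0.   ] [ 0.668 -0.378  0.034]
   top px 184 mean [ 6.200000e-01 -3.986000e-01  2.770000e-02  1.416576e+02  2.512065e+02]
scene [173. 286.] [161 275  25  23 463] [ 0.71  -0.283  0.061] [ 0.659 -0.338 -0.   ] [ 0.738 -0.256  0.066]
   top px 452 mean [ 7.106000e-01 -2.834000e-01  6.100000e-02  1.727832e+02  2.85858
[... 2887 characters left out ...]
0.601 -0.739]
   top px 108 mean [ 1.973100e+00  5.252000e-01 -7.480000e-01  6.262685e+02  2.867130e+02]
side [451. 321.] [436 311  31  21 514] [ 0.705 -0.285  0.06 ] [ 0.677 -0.312  0.056] [ 0.734 -0.255  0.067]
   top px 508 mean [ 7.053000e-01 -2.842000e-01  6.040000e-02  4.510315e+02  3.209154e+02]
side [626. 345.] [610 338  29  20  99] [ 1.758  0.254 -0.752] [ 1.696  0.186 -0.763] [ 1.79   0.282 -0.743]
   top px 47 mean [ 1.747600e+00  2.444000e-01 -7.490000e-01  6.255319e+02  3.444468e+02]
side [420. 400.] [380 380  76  42 854] [ 0.602 -0.406  0.023] [ 0.527 -0.429  0.013] [ 0.664 -0.379  0.033]
   top px 458 mean [ 6.026000e-01 -4.037000e-01  2.550000e-02  4.222402e+02  3.967686e+02]
```

Run:
```python
from h import *
a=cv2.imread('pics/scene_crop.png');b=cv2.imread('pics/side_crop.png')
o=cv2.resize(np.hstack([a,b]),(800,325)); cv2.imwrite('pics/crops.png',o)
```

```text
(no output)
```

View pics/crops.png

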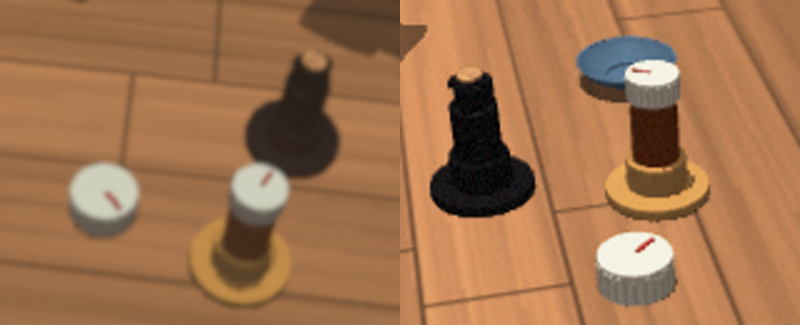

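Confirmed: the crop's bottle cap (scene 403,205) sits on amber glass in the brass stand, with its red mark on top. Next I'll get the neighbours' distances and the jaw orientation.

Run:
```python
from h import *
for n,(x0,y0,x1,y1) in {'scene':(396,145,440,200),'side':(180,172,226,236)}.items():
    s=dict(np.load(n+'1.npz')); m=np.zeros((480,640),bool); m[y0:y1,x0:x1]=1
    m&=s['img'].max(2)<75 if n=='side' else s['img'].max(2)<70
    P=cloud(s,m); P=P[P[:,2]>0.05]; print(n,len(P),np.median(P[:,:3],0).round(3),P[:,:3].min(0).round(3),P[:,:3].max(0).round(3))
a=plane(dict(np.load('scene1.npz')),[[403.6,205.1]],.131);b=plane(dict(np.load('side1.npz')),[[270.7,179.2]],.131);print(a,b)
# side red mark dir
s=manip.sense(); M=R.from_quat(s['tool_rot']).as_matrix(); print(M.round(3)); print('delta mm',(np.array([.478,.190,.255])-s['tcp_pos'])*1000)
w=viewer.snapshot('wrist'); print('cam offset in tool',M.T@(w['origin']-s['tcp_pos']))
```

```text
scene 359 [0.333 0.235 0.091] [0.309 0.217 0.05 ] [0.342 0.26  0.124]
side 553 [0.313 0.225 0.09 ] [0.291 0.211 0.05 ] [0.335 0.252 0.125]
[[0.48057124 0.19059095 0.131     ]] [[0.47519038 0.19027141 0.131     ]]
[[-0.001  0.272  0.962]
 [-0.002  0.962 -0.272]
 [-1.    -0.002 -0.   ]]
delta mm [ 308.05513142 -410.92977844   -0.55146222]
cam offset in tool [-0.11921321 -0.00018031 -0.06996082]
```

```bash
python3 -m crank '[1,38,-51,0,0, 1,76,-102,0,0, 1,114,-153,0,0, 1,152,-204,0,0, 1,190,-255,0,0, 1,228,-306,0,0, 1,266,-357,0,0, 1,300,-400,0,0, 1,308,-411,0,0, 1,308,-411,0,0]' 25
python3 - <<'E'
from h import *
s=snap('wrist','wrist2.png'); np.savez('wrist2.npz',**s); st=manip.sense(); print(st['tcp_pos'],st['force'],st['q'],s['origin'])
E
```

```text
t: 1.45
tcp_pos: [0.4781, 0.1899, 0.256]
tool_rot: [0.098, 0.701, -0.098, 0.7]
force: [-0.7, 0.4, 0.3]
finger_gap: 0.999
[0.4772637  0.19077277 0.25602435] [0.23246138 0.23496673 0.29219445] [ 1.62208902e-01  3.79669244e-01  1.70745101e+00  8.08128168e-04
  1.05602114e+00 -1.13277670e+00] [0.41094133 0.20887581 0.37534567]
```

View pics/wrist2.png

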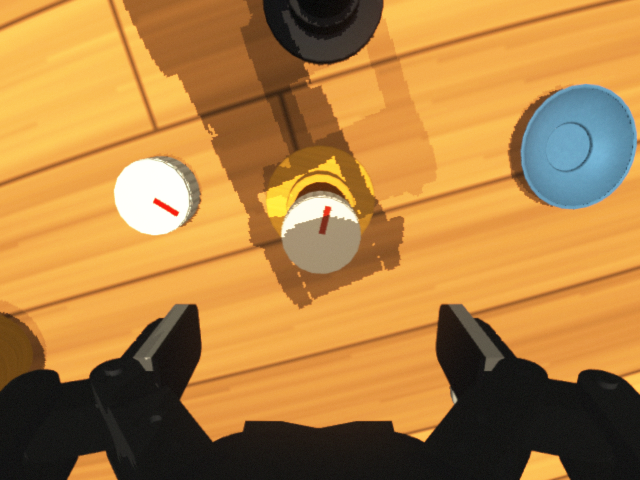

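The wrist view shows the cap at (320,235) with its red mark, and the larger loose cap at (155,195). I'll cast the cap-top outline onto z = 0.131.

Run:
```python
from h import *
s=dict(np.load('wrist2.npz')); I=s['img'].astype(int)
hsv=cv2.cvtColor(s['img'],cv2.COLOR_RGB2HSV)
m=np.zeros((480,640),bool); m[185:280,275:368]=1
m1=m&(hsv[...,1]<75)&(hsv[...,2]>110)
P=cloud(s,m&(s['range_z']<0.3)); T=P[(P[:,2]>.12)]
print('depth top',len(T),np.median(T[:,2]),T.mean(0), (T[:,:2].min(0)+T[:,:2].max(0))/2, np.ptp(T[:,:2],0))
k,l,stt,c=cv2.connectedComponentsWithStats(m1.astype(np.uint8)); i=1+np.argmax(stt[1:,4]); print(stt[i],c[i])
cn=max(cv2.findContours((l==i).astype(np.uint8),cv2.RETR_EXTERNAL,cv2.CHAIN_APPROX_NONE)[0],key=cv2.contourArea)
X=plane(s,cv2.convexHull(cn)[:,0],.131)[:,:2]
print('enclosing',cv2.minEnclosingCircle(X.astype(np.float32)*1000))
red=m&(I[...,0]>130)&(I[...,1]<70)
v,u=np.nonzero(red); Q=plane(s,np.c_[u,v],.131)[:,:2]; d=np.linalg.svd(Q-Q.mean(0))[2][0]; print('red',len(Q),Q.mean(0),np.degrees(np.arctan2(d[1],d[0])))
# where is the big cap top check vs scene; 
st=manip.sense(); print(st['tcp_pos'])
```

```text
depth top 5001 0.13258452967923895 [4.74265093e-01 1.92655162e-01 1.32304239e-01 3.20865627e+02
 2.33287542e+02] [0.47570744 0.1923342 ] [0.04995132 0.05010746]
[ 282  195   76   43 1382] [316.44790159 211.42257598]
enclosing ((471.22894287109375, 192.51458740234375), 23.943859100341797)
red 53 [0.46361583 0.19884861] -31.391486864973466
[0.4772637  0.19077277 0.25602435]
```

```bash
python3 -m crank '[1,-1,1,0,-0.18, 1,-1,1,0,-0.36, 1,-1,1,0,-0.54, 1,-1,1,0,-0.72, 1,-1,1,0,-0.90, 1,-1,1,0,-1.08, 1,-1,1,0,-1.2, 1,-1,1,0,-1.2, 1,-1,1,0,-1.2]'
python3 - <<'E'
from h import *
s=snap('wrist','wrist3.png'); np.savez('wrist3.npz',**s); st=manip.sense(); print(st['tcp_pos'],st['force'],st['q'],s['origin'])
P=cloud(s,s['range_z']<0.3); T=P[(P[:,2]>.12)&(P[:,2]<.14)&(np.hypot(P[:,0]-.476,P[:,1]-.192)<.04)]
print(len(T),np.median(T[:,2]),(T[:,:2].min(0)+T[:,:2].max(0))/2, np.ptp(T[:,:2],0),T.mean(0))
print(R.from_quat(st['tool_rot']).as_matrix().round(3))
E
```

```text
t: 2.62
tcp_pos: [0.4763, 0.1924, 0.2563]
tool_rot: [0.475, 0.524, -0.475, 0.524]
force: [-0.1, 0.5, -0.3]
finger_gap: 1.004
[0.476495   0.19215545 0.25631939] [0.10841804 0.219301   0.79310464] [1.65488614e-01 3.78625636e-01 1.70825445e+00 1.48727517e-04
 1.05504162e+00 6.76079734e-02] [0.46921649 0.26171546 0.37553565]
4950 0.13257200691978382 [0.47591464 0.19238664] [0.04981078 0.05012365] [4.75916085e-01 1.93871561e-01 1.32282600e-01 3.18358586e+02
 2.37258182e+02]
[[-0.     0.995  0.098]
 [ 0.     0.098 -0.995]
 [-1.    -0.    -0.   ]]
```

View pics/wrist3.png

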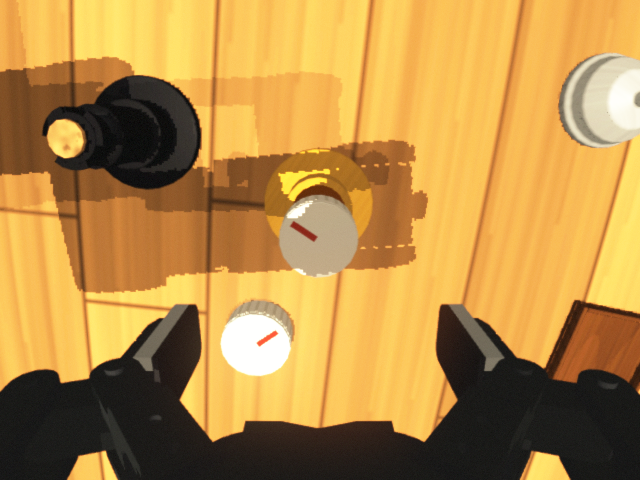

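Two wrist views 69° apart agree to 0.2 mm: the cap is at (0.476, 0.192), so I'll descend to it.

```bash
python3 -m crank '[1,-1,1,-40,0, 1,-1,1,-80,0, 1,-1,1,-110,0, 0.9,-1,1,-125,0, 0.8,-1,1,-131,0, 0.75,-1,1,-131,0, 0.7,-1,1,-131,0, 0.68,-1,1,-131,0, 0.68,-1,1,-131,0]' 25
python3 - <<'E'
from h import *
s=snap('wrist','wrist4.png'); st=manip.sense(); print(st['tcp_pos'],st['force'],st['ft_torque'],st['finger_gap'])
E
```

```text
t: 3.8
tcp_pos: [0.4764, 0.1924, 0.1258]
tool_rot: [0.476, 0.523, -0.475, 0.523]
force: [0.2, 0.4, -0.2]
finger_gap: 0.683
[0.47633131 0.19239185 0.125706  ] [ 0.26473064 -0.45258793 -0.29176957] [-0.06415359  0.03851452  0.02094756] 0.6817940606972103
```

View pics/wrist4.png

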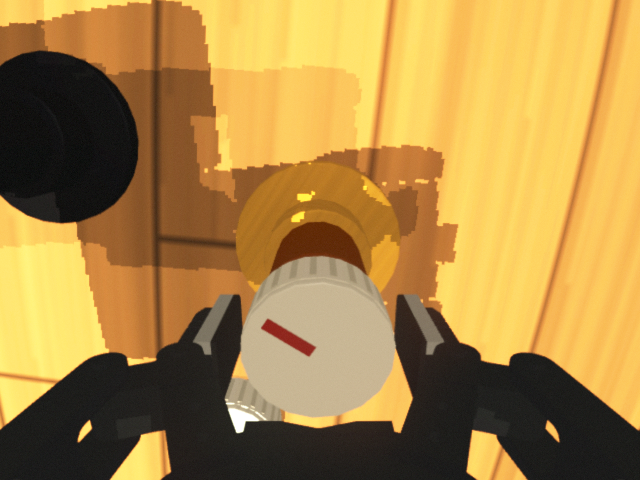

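The cap at (318,335) is centred between the pads (220 and 418), so I can close.

```bash
python3 -m crank '[0.64,0,0,0,0, 0.61,0,0,0,0, 0.59,0,0,0,0, 0.57,0,0,0,0, 0.55,0,0,0,0, 0.5,0,0,0,0, 0.5,0,0,0,0]' 25
python3 -c "
from h import *
st=manip.sense(); print(st['tcp_pos'],st['force'],st['ft_torque'],st['finger_gap'])"
```

```text
t: 4.72
tcp_pos: [0.4762, 0.1924, 0.1254]
tool_rot: [0.476, 0.523, -0.476, 0.523]
force: [-1.1, -0.2, 4.1]
finger_gap: 0.577
[0.47622008 0.19236363 0.12544345] [-1.07230584 -0.24551771  4.05152803] [-0.04568631  0.04415256  0.06428436] 0.5770505046815105
```

```bash
python3 -m crank '[0.4,0,0,0,0, 0.4,0,0,-1,0, 0.4,0,0,-2,0, 0.4,0,0,-3,0, 0.4,0,0,-4,0, 0.4,0,0,-4,0]' 28
python3 -c "
from h import *
s=snap('side','side5.png');np.savez('side5.npz',**s);st=manip.sense(); print(st['tcp_pos'],st['force'],st['ft_torque'],st['finger_gap'])"
```

```text
t: 5.48
tcp_pos: [0.4762, 0.1923, 0.1217]
tool_rot: [0.476, 0.523, -0.476, 0.523]
force: [-1.9, -0.4, 9.0]
finger_gap: 0.58
[0.47619588 0.19237766 0.12178504] [-1.34525276 -0.96201439  7.32611111] [-0.07083609  0.2119924  -0.03587298] 0.5769812502105596
```

```bash
python3 -m crank '[0.4,0,0,-0.5,0, 0.4,0,0,-1,0, 0.4,0,0,-1,0, 0.4,0,0,-1,0]'
python3 -c "
from h import *
for i in range(4):
  s=snap('wrist','wrist6.png' if i==0 else None);st=manip.sense(); print(st['tcp_pos'],st['force'],st['ft_torque'],st['finger_gap'])
P=cloud(s,s['range_z']<0.3); T=P[(P[:,2]>.115)&(P[:,2]<.14)&(np.hypot(P[:,0]-.476,P[:,1]-.192)<.02)];print(np.median(T[:,2]))"
```

```text
t: 6.02
tcp_pos: [0.4762, 0.1924, 0.121]
tool_rot: [0.476, 0.523, -0.476, 0.523]
force: [-1.9, -1.1, 9.0]
finger_gap: 0.579
[0.47620587 0.19236082 0.12097187] [-2.20018754 -0.32211139 10.13217178] [-0.03538368  0.27060028  0.09496348] 0.5786236034931064
[0.47620953 0.19237808 0.12098167] [-2.30234102 -0.15398507  9.77008401] [-0.18210934  0.30117695  0.04231083] 0.5777783370173628
[0.47620296 0.19238482 0.12098098] [-2.40872284 -1.24095555  9.090071  ] [-0.11019292  0.27696573  0.03905208] 0.5768749530905501
[0.47620561 0.19235244 0.12096459] [-2.03252125 -1.0634491   8.57078985] [-0.11564147  0.28166091  0.04839153] 0.5769448659557534
0.1281759687159104
```

View pics/wrist6.png

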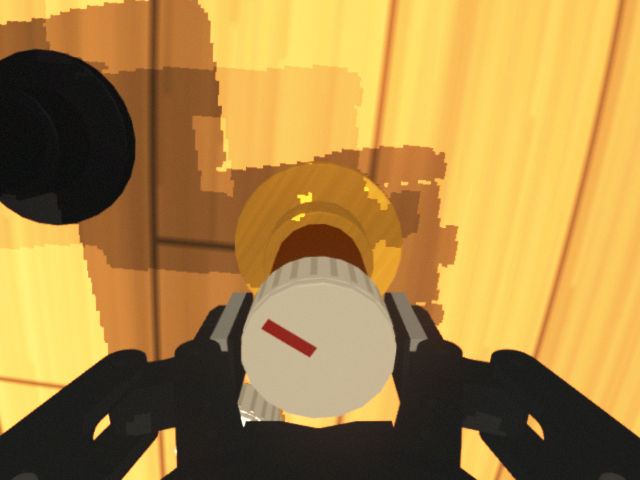

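The force reads about 9.4 N and the depth says 4.4 mm down, so the teeth are cleared. I'll turn +1.05 rad with 0.5 mm more press.

```bash
python3 -m crank '[0.4,0,0,-0.5,0, 0.4,0,0,-0.5,0.15, 0.4,0,0,-0.5,0.3, 0.4,0,0,-0.5,0.45, 0.4,0,0,-0.5,0.6, 0.4,0,0,-0.5,0.75, 0.4,0,0,-0.5,0.9, 0.4,0,0,-0.5,1.05, 0.4,0,0,-0.5,1.05, 0.4,0,0,-0.5,1.05]'
python3 -c "
from h import *
for i in range(3):
  s=snap('wrist','wrist7.png' if i==0 else None);st=manip.sense(); print(st['tcp_pos'],st['force'],st['ft_torque'],st['finger_gap'])
M=R.from_quat(st['tool_rot']).as_matrix();print(np.degrees(np.arctan2(M[1,1],M[0,1])))
for n in ['wrist']:
  P=cloud(s,s['range_z']<0.3); T=P[(P[:,2]>.115)&(P[:,2]<.14)&(np.hypot(P[:,0]-.476,P[:,1]-.192)<.02)];print(np.median(T[:,2]))
def red(s,z):
  h=cv2.cvtColor(s['img'],cv2.COLOR_RGB2HSV);m=np.zeros((480,640),bool);m[300:375,245:390]=1
  m&=((h[...,0]<6)|(h[...,0]>174))&(h[...,1]>140)&(h[...,2]>60)
  v,u=np.nonzero(m);Q=plane(s,np.c_[u,v],z)[:,:2];d=Q.mean(0)-[.476,.1923];print(len(Q),np.degrees(np.arctan2(d[1],d[0])),np.linalg.norm(d))
red(s,.127)
"
```

```text
t: 7.48
tcp_pos: [0.477, 0.1927, 0.1207]
tool_rot: [0.15, 0.69, -0.149, 0.692]
force: [-1.4, 0.8, 9.8]
finger_gap: 0.575
[0.47702999 0.19268017 0.12071015] [-0.86159762  0.80427733  9.61807179] [0.03624864 0.15781796 0.04915784] 0.5786044195390723
[0.4770532  0.19268524 0.12071988] [-0.97627785 -0.07301779  9.09996327] [0.05024611 0.13817812 0.06142538] 0.5760155203410557
[0.47706748 0.1926793  0.1207348 ] [-0.39094128  1.07515741  9.05913077] [0.03926446 0.19479004 0.11027622] 0.5814904627790887
65.6168000392034
0.12792790291408135
620 -142.57752480142983 0.009822246093811767
```

View pics/wrist7.png

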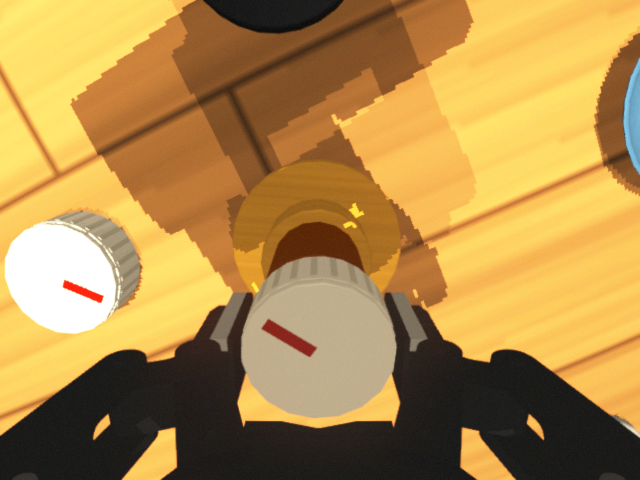

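The red mark sits at the same gripper pixels (290,338) as before the turn, so the cap turned the full 60° with the jaws. Next is the lift.

```bash
python3 -m crank '[0.4,0,0,2,0, 0.4,0,0,5,0, 0.4,0,0,8,0, 0.4,0,0,12,0, 0.4,0,0,16,0, 0.4,0,0,20,0, 0.4,0,0,24,0, 0.4,0,0,28,0, 0.4,0,0,32,0]'
python3 -c "
from h import *
s=snap('side','side8.png');st=manip.sense(); print(st['tcp_pos'],st['force'],st['ft_torque'],st['finger_gap'])"
```

```text
t: 8.75
tcp_pos: [0.4762, 0.1924, 0.1521]
tool_rot: [0.149, 0.691, -0.149, 0.691]
force: [0.7, -0.2, 0.0]
finger_gap: 0.579
[0.47644636 0.19243987 0.15255358] [-0.09278093 -0.20318237 -0.14563457] [-0.04742766  0.01215446  0.04879155] 0.5766877271394832
```

View pics/side8.png

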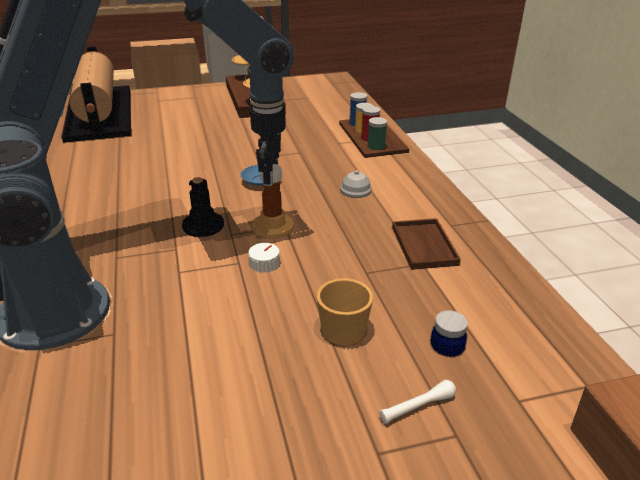

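The cap (275,175) is lifting with no wrist force. I'll continue up another 36 mm.

```bash
python3 -m crank '[0.4,0,0,8,0, 0.4,0,0,16,0, 0.4,0,0,24,0, 0.4,0,0,31,0, 0.4,0,0,36,0, 0.4,0,0,36,0, 0.4,0,0,36,0, 0.4,0,0,36,0, 0.4,0,0,36,0]'
python3 -c "
from h import *
s=snap('side');im=cv2.cvtColor(s['img'],cv2.COLOR_RGB2BGR)[120:250,200:360];cv2.imwrite('pics/side9.png',cv2.resize(im,None,fx=4.5,fy=4.5,interpolation=2))
w=snap('wrist','wrist9.png');P=cloud(w,w['range_z']<0.3); T=P[(P[:,2]>.17)&(np.hypot(P[:,0]-.476,P[:,1]-.192)<.02)];print(len(T),np.median(T[:,:3],0),T[:,2].min(),T[:,2].max())
A=np.c_[T[:,:2]-T[:,:2].mean(0),np.ones(len(T))];print('slope',np.linalg.lstsq(A,T[:,2],rcond=None)[0])
st=manip.sense(); print(st['tcp_pos'],st['force'],st['ft_torque'],st['finger_gap'],abs(st['qd']).max())"
```

```text
t: 9.93
tcp_pos: [0.476, 0.1923, 0.1876]
tool_rot: [0.149, 0.691, -0.149, 0.691]
force: [0.6, -0.7, -0.6]
finger_gap: 0.579
18538 [0.46894853 0.19440903 0.19534763] 0.19212826031340557 0.2538270702984232
slope [-1.37245382  0.63607556  0.21581298]
[0.47608816 0.19235295 0.18765625] [-0.20264024  1.25099236 -1.08221703] [-0.03101833  0.03847334 -0.04438204] 0.577674216334917 0.003198295107753259
```

View pics/side9.png

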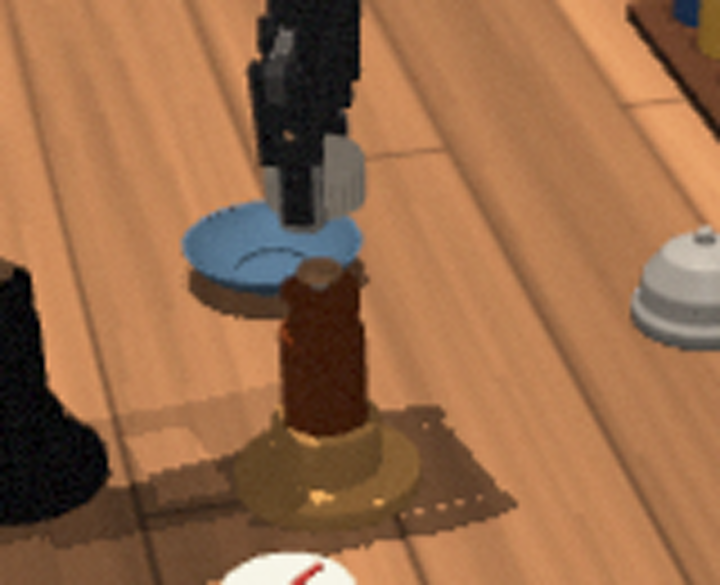

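View pics/wrist9.png

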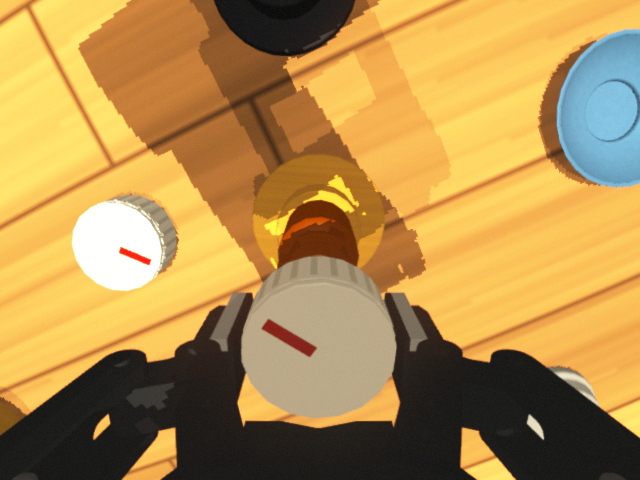

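The cap is held clear above the bare cork and neck, and looks the same in the jaws as before the lift. Its top is at z ≈ 0.195, so its centre is about 62 mm above the rim.

```bash
python3 -c "
from station import workorder
print(workorder.sign_off())"
```

```text
the job is handed in; nothing more can be done
None
```

I opened the amber bottle and handed the job in at about 10 s, with the cap still held in the gripper above the mouth. I gripped it at 25–28 N, pressed it 4.5–5 mm (about 9–10 N measured), turned it 60° anticlockwise and lifted it straight up.

**Last checks:**
- **Height and position:** the cap's centre was about 62 mm above the rim and on the bottle's axis to within about 1 mm.
- **Hold:** the arm was still and the grip opening steady at 0.578. The wrist force was near zero (about 1 N).
- **Turn:** the red mark kept its place in the jaws, so the cap turned the full 60° with them.
- **Surroundings:** the items visible in the last pictures looked unmoved, but I did not measure this.

**Checks that failed or disagreed:**
- **Level:** my numeric tilt fit was invalid because pixels of the gripper body got into it. I judged level by the cap's unchanged look in the jaws and the vertical tool.
- **First position fix:** the scene camera put the cap about 5 mm from the other views in x. I used the two wrist views, which agreed to 0.2 mm.
- **Grip force:** I commanded it but did not measure it.

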